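Lock the utensil drawer of the paella van for the drive

ROBOT

A 6-joint arm with a two-finger parallel gripper is mounted at the origin on the work surface. World frame = base frame: x ahead of the robot, y to its left, z up, the work surface at z = 0. Lengths are in m, angles in rad, forces in N, time in s.
With the tool pointing down it reaches from about 0.375 to 0.75 m from the base axis. Payload 9 kg.
Tool frame: the origin (TCP) lies between the finger pads; the fingertips stand 25 mm ahead of it and the grasp point (between the pads) lies 6 mm ahead of it; z points along the fingers, y is the line along which they close (so a half turn about z gives the same grasp; the last joint's range is limited). The gripper opens to 85 mm and grips with 20 to 120 N. Pads are 22 mm wide; open, the fingers measure 114 mm over their backs; the gripper's body (76 mm by 85 mm) begins 54 mm behind the grasp point. The pads swing forward as they close: fully open they stand 13 mm farther back than shut.
Start: joints at [-1.344, 0.104, 0.097, 1.564, 0, 1.353], TCP at [0.258, -0.542, 0.256] pointing down, gripper open.
Joint ranges: [-2.99, 2.99], [-0.84, 1.86], [-1.1, 1.16], [-1.84, 2.11], [-1.51, 1.56], [-3.14, 3.14]. Speed limits (rad/s): [2.22, 2.22, 2.57, 3.14, 3.14, 3.14].

INTERFACE

Orientations are given as a unit quaternion [x, y, z, w].
In Python, from bench import get_state, camera, hand_in, outline_of gives the robot as it stands.
- The arm moves only by the tool step_arm, never from a script. Its argument "commands" is a list of rows, each a list of 7 numbers: the finger opening in mm, from 0 to 85.4, then the shift along the tool's x, y, z each as a share of 1000 mm, from -1 to 1, then the turn, a rotation vector about the tool's x, y, z each as a share of 180 degrees, from -1 to 1. In form: [[claw, tx, ty, tz, wx, wy, wz], ...]. A call has 1 to 20 rows; each row is the pose to reach, as a shift and turn from the pose commanded when the call began, along the tool's axes at that moment, turning the shorter way round; what a row does not reach only later rows make up. A row lasts 1/12 s, in which the tool goes at most 41.7 mm and 7.16 degrees, less where a joint would pass 70% of its speed; a pose out of reach is approached as far as the arm can. A call with a number of a shift or a turn outside -1 to 1 is refused whole. A call with a gripper value outside its range is refused whole. The fingers move at their own pace and stop on an object; "grip_force" is the grip in N (left out, the last holds). Time passes only in rows, so rows that repeat a pose let the fingers close. It gives the time, the measured TCP pose, the force, the opening and the grip force at its end, in the units of the state.
- get_state(): the state, without advancing time (a new reading comes with each control period).
- camera(name): name is "scene" or "top"; returns a dict with "img" (384x512x3 uint8, red, green, blue), "fx", "fy", "cx", "cy" (pixels), "dist" ([k1, k2, p1, p2, k3] as OpenCV has them; the pictures are not rectified), "R" (3x3) and "t" (3): a world point X has camera coordinates R X + t. Camera axes: x right, y down, z forward; pixel columns grow to the right and rows downward; lengths in m; the calibration is good to about 2 mm. A picture is of the moment at which its call begins. There is no depth.
- hand_in(): hands the job in; it is judged then, once.
Trained networks look in a picture, given as the dict that the camera call returned (one of the last four; its "shot" number tells which), for a name from the list of things; names that differ only in an ending like _2 or _b are one class to them, and where a whole thing is asked for, a point or a joint stands for the part that bears it (a point fixed in the world has none). Each returns a list of dicts, best first, with "confidence" (0 to 1); they miss things now and then, are a little off and sometimes report something else, mostly with a low value. They report only what shows in the picture. A call takes as long as a camera call. They do not tell look-alikes from the thing itself.
- outline_of(picture, query): "mask" (384x512 bool, what is visible of it) and "centre" ([column, row] in pixels, amid what is visible of it).
The state is a dict: "time_s": time; "qpos": joint angles; "joint_vel": joint speeds; "joint_efforts": joint torques, N m; "eef_pos": TCP position; "ee_rot": TCP orientation; "force": force on the tool from outside, world axes, zero at the start; "ft_torque": the same for the moment, N m; "width": finger opening in m; "gripper_force": force on a finger pad.
Only numpy, scipy, OpenCV 4.12 (cv2) and the standard library are available. Lean on these libraries where they do the work, as an engineer would, in place of code of your own. Each camera call takes 0.05 s, during which the arm holds its last target. There are 200 camera calls.

TASK

Make the utensil drawer safe for the drive: push it shut without slamming it until its front is flush, then lay the aluminium bar across the two brackets on the front of the chest, centred and fully down in both. Last, swing the red keeper down flat over the bar. Leave the cazuela, the paella pan and the jar where they are.

Things in the scene. Friction and masses are not known exactly. Their poses are not given: they have to be found in the camera images.
- chest: Fixed low oak chest on the counter, 280 wide (y), 280 deep (x), 130 high, with one dark wooden drawer in the middle of its front and steel brackets and a keeper post (12 wide, 36 out, 127 high, at y = -124) on its face. Origin: at counter height under the middle of the front face; x points into the chest (away from the robot), y to the left seen from the robot, z up.
- drawer (a joint): How far the drawer is out, in m: 0 is shut (front flush with the chest's face), grows as it comes out towards the robot, at most 0.2. About 1.5 N of friction; it stays where it is left.
- drawer_front (a point): Middle of the top edge of the drawer's front panel, on its outer face, 115 above the counter. The panel is 134 wide and reaches from 20 to 115 above the counter; a brass knob (20 across, 20 out) sits at 52 above the counter. A fish slice and a wooden spoon lie inside, fixed in the tray.
- bar: Loose retaining bar, 0.27 kg: square aluminium bar 22 x 22 x 200 long (along its y), with a black upright grip block in its middle, 22 (x) by 18 (y), from 22 to 64 above the underside. Origin: middle of the underside. Lies on the counter, grip up; either way round will do.
- bar_grip (a point): Point in the middle of the bar's grip block, 45 above the bar's underside.
- bar_seat (a point): Where the bar's origin belongs: midway between the two brackets, 25 in front of the face, 90 above the counter; axes as the chest's. The steel U-brackets, 12 wide, stand 82 left and right of it: open-topped slots 34 wide (8 to 42 in front of the face), slot floor 90 above the counter, outer lip up to 110, inner wall up to 120.
- keeper (a joint): Angle of the red keeper in rad: 0 is lying level over the bar, pointing to the middle of the chest (+y); 1.57 is upright; more leans outward (-y), at most 2.2. Stiff hinge: it stays where it is left and needs about 1 N at the tip.
- keeper_pivot (a point): Keeper's hinge axis (along the chest's x), 25 in front of the face, at y = -124, 118.5 above the counter. Does not move with the keeper.
- keeper_tip (a point): End of the red keeper, 72 from the hinge axis. The keeper is 16 wide with a round end 22 across, and 8 thick; down, its underside is 2.5 above the seated bar.
- cazuela: Bystander: glazed blue dish, 146 across (176 over its lugs), 55 high. Origin: centre of the underside.
- paella_pan: Bystander: white enamelled pan with red wire handles, 160 across (208 over the handles), 36 high. Origin: centre of the underside.
- jar: Bystander: amber glass jar with cork lid, 76 across, 120 high. Origin: centre of the underside.
Not all that is in view belongs to the job. There is more than one size of the bar; the one meant has the size given above.

How it is judged:
By the outcome, as a careful person would: the job done as asked, in the order asked, and still so for the second after the job is handed in, with the robot touching nothing.
It also fails if it takes over 72 s, if anything falls off the work surface, if the arm or the gripper's body presses on something with over 40 N, if the wrist force passes 120 N, or if a joint passes its speed limit or range.

## Working session

There is one attempt and no reset: what is moved stays moved. The work goes in short steps, Python scripts to look and compute and a tool call to move; the robot and the scene stay as the last step left them, time stands still between calls to the robot, and variables do not carry over. Pictures are saved under pics/ and viewed, at most 10 in all, crops included, and the job is handed in when it is done.

Besides the shell and the picture viewer there is one more tool, called after "Call:" as a command line: name --pt "numbers of a row" for each row, then --argument value for the rest. step_arm: Moves the arm, as the interface text tells. Shift numbers are shares of 1000 mm and turn numbers shares of 180 degrees, none past 1 either way. Its arguments: {"type":"object","properties":{"commands":{"type":"array","items":{"type":"array","items":{"type":"number"}}},"grip_force":{"type":"number"}},"required":["commands"]}

```bash
mkdir -p pics; ls
cat > h.py <<'E'
import numpy as np,cv2,pickle
from bench import get_state,camera,hand_in,outline_of
from scipy.spatial.transform import Rotation as Ro
def K(c): return np.array([[c['fx'],0,c['cx']],[0,c['fy'],c['cy']],[0,0,1.]])
def ray(c,px):
    u=cv2.undistortPoints(np.array(px,float).reshape(-1,1,2),K(c),np.array(c['dist'],float)).reshape(-1,2)
    d=np.c_[u,np.ones(len(u))]@np.array(c['R']); o=-np.array(c['R']).T@np.array(c['t']); return o,d
def onz(c,px,z):
    o,d=ray(c,px); return o+d*((z-o[2])/d[:,2])[:,None]
def proj(c,P):
    return cv2.projectPoints(np.array(P,float).reshape(-1,3),cv2.Rodrigues(np.array(c['R'],float))[0],np.array(c['t'],float),K(c),np.array(c['dist'],float))[0].reshape(-1,2)
def tri(cs,pxs):
    A=np.zeros((3,3));b=np.zeros(3)
    for c,p in zip(cs,pxs):
        o,d=ray(c,p);d=d[0]/np.linalg.norm(d[0]);M=np.eye(3)-np.outer(d,d);A+=M;b+=M@o
    return np.linalg.solve(A,b)
E
python3 - <<'E'
from h import *
for n in ['scene','top']:
    c=camera(n); pickle.dump(c,open(n+'.pkl','wb'))
    im=c['img'][:,:,::-1]; cv2.imwrite(f'pics/{n}0.png',cv2.resize(im,(800,600),interpolation=cv2.INTER_CUBIC))
    for q in ['chest','drawer_front','bar','bar_grip','keeper','keeper_tip','cazuela','paella_pan','jar']:
        print(n,q,[(np.round(r['centre']),round(r['confidence'],2),int(r['mask'].sum())) for r in outline_of(c,q)])
    print(np.round(-c['R'].T@c['t'],3))
s=get_state();print(s)
E
```

```text
pics
scene chest [(array([177., 261.]), 0.7, 15274)]
scene drawer_front [(array([228., 214.]), 0.85, 2024)]
scene bar [(array([375., 224.]), 0.93, 311), (array([339., 257.]), 0.73, 595), (array([293., 212.]), 0.73, 249)]
scene bar_grip [(array([338., 260.]), 0.89, 594), (array([296., 217.]), 0.64, 253), (array([375., 225.]), 0.63, 368)]
scene keeper [(array([178., 186.]), 0.46, 110)]
scene keeper_tip []
scene cazuela [(array([219., 131.]), 0.76, 1539), (array([177., 264.]), 0.25, 15346)]
scene paella_pan [(array([298., 349.]), 0.95, 3310), (array([179., 263.]), 0.5, 15176), (array([218., 134.]), 0.26, 1458)]
scene jar [(array([133., 140.]), 0.97, 869)]
[0.985 0.638 1.309]
top chest [(array([238.,  88.]), 0.86, 9692)]
top drawer_front [(array([245., 142.]), 0.96, 1791)]
top bar [(array([158., 198.]), 0.75, 462), (array([168., 250.]), 0.67, 221), (array([218., 204.]), 0.55, 233)]
top bar_grip [(array([161., 200.]), 0.91, 467), (array([166., 257.]), 0.74, 147), (array([216., 202.]), 0.6, 169), (array([239.,  88.]), 0.56, 9786)]
top keeper [(array([248., 141.]), 0.56, 1800), (array([285.
[... 292 characters left out ...]
': 1.0, 'qpos': array([-1.34364717e+00,  1.04102012e-01,  9.73309304e-02,  1.56391394e+00,
       -5.71757062e-06,  1.35307547e+00]), 'joint_vel': array([-0.00047374, -0.00142208, -0.00030554, -0.0004228 ,  0.00110614,
       -0.00110546]), 'joint_efforts': array([ 9.24885717e-05, -5.56763828e+01,  5.03778899e+01,  6.04383185e-04,
       -2.48209735e-04,  1.00294301e-05]), 'eef_pos': array([ 0.25820789, -0.54163533,  0.25634654]), 'ee_rot': array([ 9.75363165e-01,  2.20605290e-01, -2.59639290e-06,  5.56668972e-05]), 'force': array([0.66747532, 0.57389542, 0.37992289]), 'ft_torque': array([ 2.55510296e-02, -2.36237079e-05, -4.39926730e-02]), 'gripper_force': 0.0, 'width': 0.08558182842560409}
```

View pics/scene0.png

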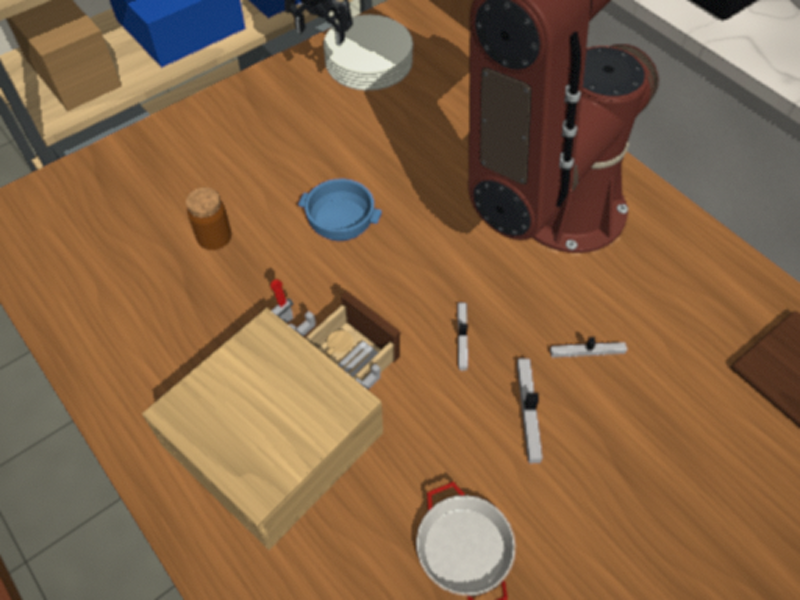

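View pics/top0.png

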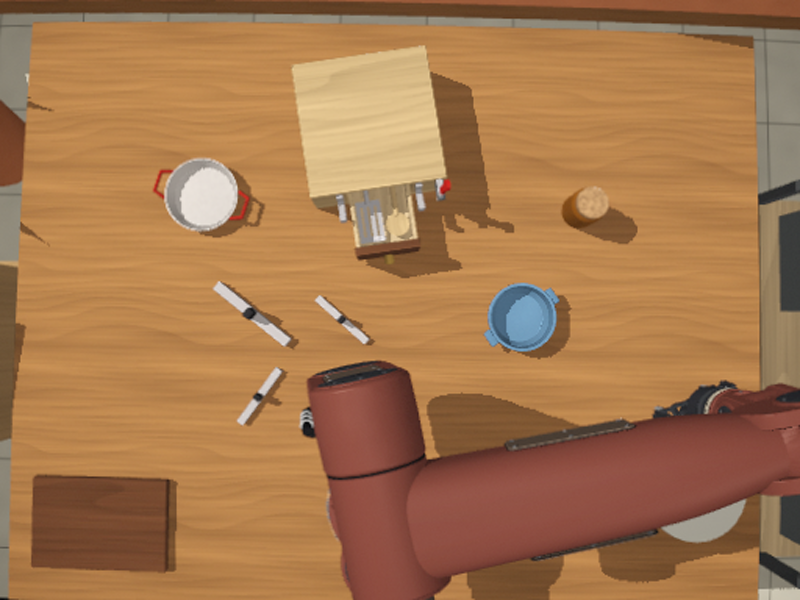

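The scene view shows the drawer open at about (345,345), the keeper upright at about (278,292) and three bars at about (462,335), (588,349) and (529,410). In the top view the bars are at (252,313), (342,319) and (260,397), with the chest's top corners at (292,65), (425,46), (445,180) and (310,198).

```bash
cat > m.py <<'E'
from h import *
from scipy.optimize import least_squares
c=camera('top'); s=camera('scene'); pickle.dump((c,s),open('p.pkl','wb'))
for r in outline_of(c,'bar')[:3]:
    m=r['mask'].astype(np.uint8); pts=np.argwhere(m)[:,::-1]
    w=onz(c,pts,.022)[:,:2]; (ce,sz,a)=cv2.minAreaRect(w.astype(np.float32)*1000)
    u=np.linalg.svd(w-w.mean(0),full_matrices=False)[2][0]
    print('bar',np.round(ce,1),np.round(sz,1),'axis deg',round(np.degrees(np.arctan2(u[1],u[0])),1),'ext',np.ptp(w@u))
# chest corners
pts=np.array([[292,65],[425,46],[445,180],[310,198]])/1.5625
g=cv2.cvtColor(c['img'],cv2.COLOR_RGB2GRAY)
pts2=cv2.cornerSubPix(g,pts.astype(np.float32).reshape(-1,1,2),(4,4),(-1,-1),(3,50,.01)).reshape(-1,2)
print(pts2-pts)
w=onz(c,pts2,.13);print(np.round(w,4),[np.round(np.linalg.norm(w[i]-w[i-1]),4) for i in range(4)])
L=np.array([[.28,.14],[.28,-.14],[0,-.14],[0,.14]])
def f(p): 
    a=p[2];R=np.array([[np.cos(a),-np.sin(a)],[np.sin(a),np.cos(a)]]);return (L@R.T+p[:2]-w[:,:2]).ravel()
r=least_squares(f,[.5,0,0]);print('chest',r.x,np.degrees(r.x[2]),np.round(r.fun*1000,1))
np.save('chest.npy',r.x)
def W(x,y,z):
    p=r.x;a=p[2];return [p[0]+x*np.cos(a)-y*np.sin(a),p[1]+x*np.sin(a)+y*np.cos(a),z]
P=[W(x,y,z) for x in(0,.28) for y in(-.14,.14) for z in(0,.13)]+[W(-.025,.082*k,.09) for k in(-1,1)]+[W(-.025,-.124,.1185)]
for n,k in(('top',c),('scene',s)):
    im=np.ascontiguousarray(cv2.resize(k['img'][:,:,::-1],None,fx=3,fy=3,interpolation=cv2.INTER_CUBIC))
    q=proj(k,P)
    for (u,v) in q: cv2.circle(im,(int(3*u+1),int(3*v+1)),3,(255,0,255),-1)
    x0,y0=(int(3*q[:,0].min())-40,int(3*q[:,1].min())-40)
    cr=im[max(y0,0):max(y0,0)+600,max(x0,0):max(x0,0)+780];print(n,x0,y0);cv2.imwrite(f'pics/{n}_c.png',cr)
E
python3 m.py
```

```text
bar [410.3 296.4] [198.2  28.8] axis deg -128.5 ext 0.19823177407165576
bar [401.5 100.9] [136.4  16.5] axis deg -130.7 ext 0.13639100021440392
[[ 4.23771973e-01 -7.42627716e-01]
 [-1.11291504e+00 -9.24115601e-01]
 [-1.22070313e-05 -3.05175782e-06]
 [-2.18084717e-01 -5.19079895e-01]]
[[ 0.9222  0.2052  0.13  ]
 [ 0.9683 -0.0627  0.13  ]
 [ 0.6857 -0.1107  0.13  ]
 [ 0.6454  0.1627  0.13  ]] [np.float64(0.2801), np.float64(0.2719), np.float64(0.2866), np.float64(0.2764)]
chest [0.66714809 0.02639374 0.15939214] 9.132496757714708 [-0.8  3.9 -2.4 -4.7  3.7 -1.1 -0.4  1.9]
top 518 47
scene 232 546
```

View pics/top_c.png

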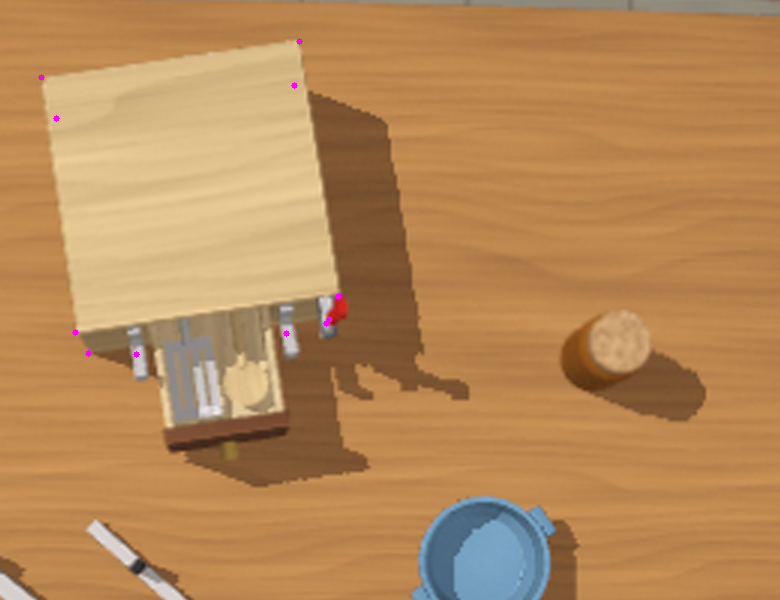

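View pics/scene_c.png

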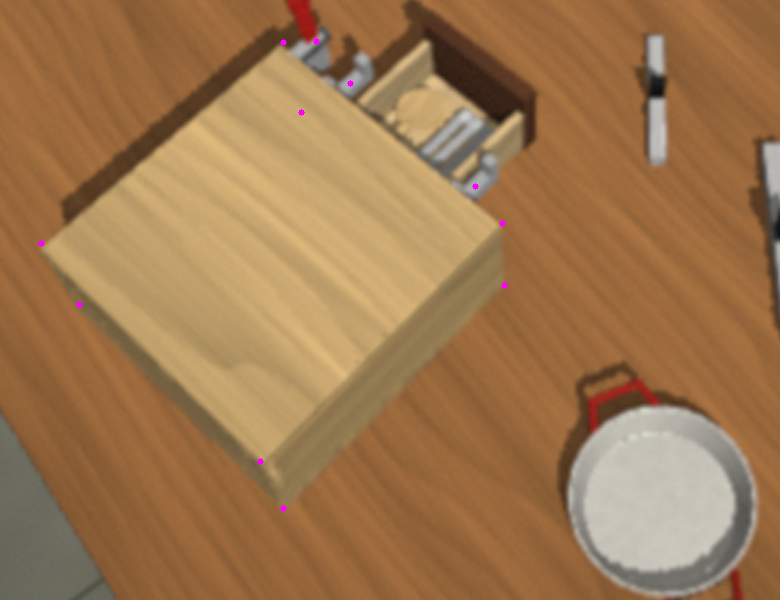

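The top crop shows the chest model fits to a few mm; the keeper's red is at about (340,308), leaning outward. The drawer front's outer edge runs from about (168,448) to (288,428). In the scene crop the projected corners lie within about 1–2 px of the real ones. I'll refine the pose with an edge fit in both views.

```bash
cat > fit.py <<'E'
from h import *
from scipy.optimize import least_squares
c,s=pickle.load(open('p.pkl','rb')); p0=np.load('chest.npy')
def T(p,L):
    L=np.atleast_2d(L);a=p[2];return np.c_[p[0]+L[:,0]*np.cos(a)-L[:,1]*np.sin(a),p[1]+L[:,0]*np.sin(a)+L[:,1]*np.cos(a),L[:,2]]
A,B,C,D=[[0,-.14,.13],[0,.14,.13],[.28,.14,.13],[.28,-.14,.13]]
E=[(c,A,B),(c,B,C),(c,C,D),(c,D,A),(s,B,C),(s,C,D),(s,D,A)]
def near(k,p,half):
    g=cv2.GaussianBlur(k['img'],(0,0),.8).astype(np.float32)
    out=[];nn=[];LL=[]
    for kk,a,b in E:
        if kk is not k: continue
        t=np.linspace(.06,.94,40)[:,None];L=np.array(a)*(1-t)+np.array(b)*t
        q=proj(k,T(p,L));d=q[-1]-q[0];n=np.array([-d[1],d[0]])/np.linalg.norm(d)
        o=np.arange(-half,half+.01,.25);X=q[:,None]+o[None,:,None]*n
        v=cv2.remap(g,X[...,0].astype(np.float32),X[...,1].astype(np.float32),1)
        gr=np.abs(np.gradient(v,axis=1)).sum(2);gr*=np.exp(-(o/half)**2)
        off=o[gr.argmax(1)];ok=abs(off-np.median(off))<1.5
        out.append((q+off[:,None]*n)[ok]);nn.append(np.tile(n,(ok.sum(),1)));LL.append(L[ok])
    return np.vstack(LL),np.vstack(out),np.vstack(nn)
for ks in ([c],[s],[c,s]):
    p=p0.copy()
    for half in (5,4,3,2.5,2.5):
        M=[(k,)+near(k,p,half) for k in ks]
        r=least_squares(lambda p:np.concatenate([((proj(k,T(p,L))-q)*n).sum(1) for k,L,q,n in M]),p,loss='soft_l1');p=r.x
    print(len(ks),p,np.degrees(p[2]),'rms px',np.sqrt((r.fun**2).mean()))
np.save('chest.npy',p)
# bar: match rendered silhouettes
def box(x,y,z0,z1): return [[a,b,z] for a in(-x,x) for b in(-y,y) for z in(z0,z1)]
def rend(k,b):
    m=np.zeros((384*4,512*4),np.uint8)
    for bx in(box(.011,.1,0,.022),box(.011,.009,.022,.064)):
        q=proj(k,T(b,bx));cv2.fillConvexPoly(m,cv2.convexHull(np.round(q*4+1.5).astype(np.int32)),1)
    return cv2.resize(m.astype(np.float32),(512,384),interpolation=cv2.INTER_AREA)
def mom(m):
    M=cv2.moments(np.asarray(m,np.float32));v=M['m00'];return np.array([M['m10']/v,M['m01']/v,20*np.arctan2(2*M['mu11'],M['mu20']-M['mu02'])/2])
from scipy.optimize import minimize
c=camera('top');s=camera('scene');b0=np.array([.41,.296,np.radians(-128.5+90)])
ob=[]
for k in (c,s):
    pc=proj(k,T(b0,[[0,0,.03]]))[0]
    r=min(outline_of(k,'bar'),key=lambda r:np.hypot(*(np.array(r['centre'])-pc)));ob.append((k,r['mask'].astype(np.float32)))
    print('bar d',np.array(r['centre'])-pc,r['mask'].sum(),rend(k,b0).sum())
for sel in ([0],[1],[0,1]):
    f=lambda b:sum(cv2.GaussianBlur(rend(ob[i][0],b)-ob[i][1],(0,0),1).__pow__(2).sum() for i in sel)
    r=minimize(f,b0,method='Nelder-Mead',options=dict(initial_simplex=b0+np.array([[0,0,0],[.01,0,0],[0,.01,0],[0,0,.1]]),maxiter=150));print('bar',r.x,np.degrees(r.x[2]),r.fun)
np.save('bar.npy',r.x)
# keeper angle via red
for n,k in(('top',c),('scene',s)):
    im=k['img'].astype(int);red=(im[...,0]>130)&(im[...,1]<60)&(im[...,2]<60)
    pv=proj(k,T(p,[[-.025,-.124,.1185]]))[0];yy,xx=np.nonzero(red);w=np.hypot(xx-pv[0],yy-pv[1])<40
    ce=np.array([xx[w].mean(),yy[w].mean()]);print(n,'pivot',pv,'red c',ce,w.sum())
    for th in(1.57,1.8,2.0,2.2):print(th,proj(k,T(p,[[-.025,-.124+.045*np.cos(th),.1185+.045*np.sin(th)]]))[0].round(1))
    # drawer top outer edge predictions
    print([(e,proj(k,T(p,[[-e,y,.115] for y in(-.067,.067)])).round(1).tolist()) for e in(.08,.1,.12)])
    m=outline_of(k,'drawer_front')[0]['mask'];hh=cv2.convexHull(np.argwhere(m)[:,::-1].astype(np.int32))[:,0];print(cv2.approxPolyDP(hh,2,True)[:,0].tolist())
E
python3 fit.py
```

```text
1 [0.66904018 0.02558778 0.16839257] 9.648183813802994 rms px 0.24825740751325454
1 [0.66893324 0.02615267 0.16713207] 9.575962377938524 rms px 0.18898067646084188
2 [0.6689256  0.02594645 0.16709872] 9.574051224759005 rms px 0.21161051366259143
bar d [-2.92473141 -1.22282945] 407 455.4375
bar d [-2.52929465  2.8663562 ] 719 661.4375
bar [ 0.41064915  0.29609672 -0.66711888] -38.22309641235211 5.735987663269043
bar [ 0.41145222  0.29628457 -0.65636747] -37.607085804271584 16.3168888092041
bar [ 0.41115337  0.2960227  -0.66240025] -37.95273856798518 22.507671356201172
top pivot [281.22602329 122.31387402] red c [284.80555556 119.05555556] 36
1.57 [282.3 119.5]
1.8 [285.5 119.1]
2.0 [288.1 118.9]
2.2 [290.5 118.8]
[(0.08, [[266.1, 142.0], [224.5, 148.2]]), (0.1, [[267.1, 148.2], [225.5, 154.4]]), (0.12, [[268.0, 154.3], [226.4, 160.6]])]
[[267, 159], [251, 168], [228, 165], [223, 123], [260, 118]]
scene pivot [181.61293519 196.0293193 ] red c [177.72527473 186.03296703] 91
1.57 [179.6 187.1]
1.8 [177.1 185.3]
2.0 [175.2 184.2]
2.2 [173.5 183.6]
[(0.08, [[209.7, 195.8], [244.3, 223.0]]), (0.1, [[214.6, 191.5], [249.2, 218.4]]), (0.12, [[219.5, 187.2], [254.0, 213.8]])]
[[255, 228], [229, 242], [202, 223], [196, 214], [219, 188], [223, 187], [254, 211]]
```

```bash
cat > rel.py <<'E'
from h import *
p=np.load('chest.npy')
def CW(x,y,z):
    a=p[2];return np.array([p[0]+x*np.cos(a)-y*np.sin(a),p[1]+x*np.sin(a)+y*np.cos(a),z])
def WC(P):
    a=p[2];d=np.array(P[:2])-p[:2];return np.array([d[0]*np.cos(a)+d[1]*np.sin(a),-d[0]*np.sin(a)+d[1]*np.cos(a),P[2]])
def rel(Ps,deg):
    s=get_state();R0=Ro.from_quat(s['ee_rot'])
    Rt=Ro.from_euler('z',deg,degrees=True)*Ro.from_quat([1,0,0,0])
    for P in Ps: print(np.round(R0.inv().apply(np.array(P)-s['eef_pos']),4),np.round((R0.inv()*Rt).as_rotvec()/np.pi,4))
    print('now chest',WC(s['eef_pos']).round(4),'w',s['width'],'F',s['force'].round(2),'t',s['time_s'])
CD=np.degrees(p[2])
E
python3 -c "
from rel import *
rel([CW(-.18,0,.25),CW(-.18,0,.103)],CD)"
```

```text
[ 0.4419 -0.385   0.0063] [0.     0.     0.0884]
[ 0.4419 -0.385   0.1533] [0.     0.     0.0884]
now chest [-0.4994 -0.4914  0.2564] w 0.08527426341226939 F [-0.3  -0.4  -0.61] t 1.45
```

Call:
step_arm --pt "0 0.442 -0.385 0 0 0 0.0884" --pt "0 0.442 -0.385 0 0 0 0.0884" --pt "0 0.442 -0.385 0 0 0 0.0884" --pt "0 0.442 -0.385 0 0 0 0.0884" --pt "0 0.442 -0.385 0 0 0 0.0884" --pt "0 0.442 -0.385 0 0 0 0.0884" --pt "0 0.442 -0.385 0 0 0 0.0884" --pt "0 0.442 -0.385 0 0 0 0.0884" --pt "0 0.442 -0.385 0 0 0 0.0884" --pt "0 0.442 -0.385 0 0 0 0.0884" --pt "0 0.442 -0.385 0 0 0 0.0884" --pt "0 0.442 -0.385 0 0 0 0.0884" --pt "0 0.442 -0.385 0 0 0 0.0884" --pt "0 0.442 -0.385 0 0 0 0.0884" --pt "0 0.442 -0.385 0 0 0 0.0884" --pt "0 0.442 -0.385 0.05 0 0 0.0884" --pt "0 0.442 -0.385 0.1 0 0 0.0884" --pt "0 0.442 -0.385 0.153 0 0 0.0884" --pt "0 0.442 -0.385 0.153 0 0 0.0884" --pt "0 0.442 -0.385 0.153 0 0 0.0884"

```text
time_s: 3.12
eef_pos: [0.4876, -0.003, 0.0971]
ee_rot: [0.997, 0.083, -0.004, -0.002]
force: [-0.2, 0.2, -1.1]
width: -0.0003
gripper_force: 0.0
```

```bash
python3 -c "
from rel import *
rel([CW(-.12,0,.103),CW(-.011,0,.103)],CD)"
```

```text
[ 0.0636  0.0016 -0.0065] [-0.0012  0.0027  0.    ]
[ 0.1726  0.0016 -0.0074] [-0.0012  0.0027  0.    ]
now chest [-0.1836  0.0016  0.0971] w -0.00028926800426972837 F [-0.22  0.16 -1.06] t 3.1167
```

Call:
step_arm --pt "0 0.02 0 0 0 0 0" --pt "0 0.03 0 0 0 0 0" --pt "0 0.036 0 0 0 0 0" --pt "0 0.04 0 0 0 0 0" --pt "0 0.044 0 0 0 0 0" --pt "0 0.048 0 0 0 0 0" --pt "0 0.052 0 0 0 0 0" --pt "0 0.056 0 0 0 0 0" --pt "0 0.06 0 0 0 0 0" --pt "0 0.064 0 0 0 0 0" --pt "0 0.068 0 0 0 0 0" --pt "0 0.072 0 0 0 0 0" --pt "0 0.076 0 0 0 0 0" --pt "0 0.08 0 0 0 0 0" --pt "0 0.084 0 0 0 0 0" --pt "0 0.088 0 0 0 0 0" --pt "0 0.092 0 0 0 0 0" --pt "0 0.096 0 0 0 0 0" --pt "0 0.1 0 0 0 0 0" --pt "0 0.104 0 0 0 0 0"

```text
time_s: 4.78
eef_pos: [0.5944, 0.0135, 0.1032]
ee_rot: [0.997, 0.083, -0.0, -0.0]
force: [-1.9, -0.0, 0.3]
width: 0.0
gripper_force: 0.8
```

```bash
python3 -c "
from rel import *
rel([CW(-.011,0,.103)],CD)
c=camera('scene');im=c['img'][150:270,140:300,::-1];cv2.imwrite('pics/a.png',cv2.resize(im,None,fx=4,fy=4,interpolation=2))"
```

```text
[0.0646 0.0001 0.0002] [-0.  0.  0.]
now chest [-7.560e-02  1.000e-04  1.032e-01] w 1.966334724942868e-05 F [-1.92 -0.01  0.33] t 4.7833
```

View pics/a.png

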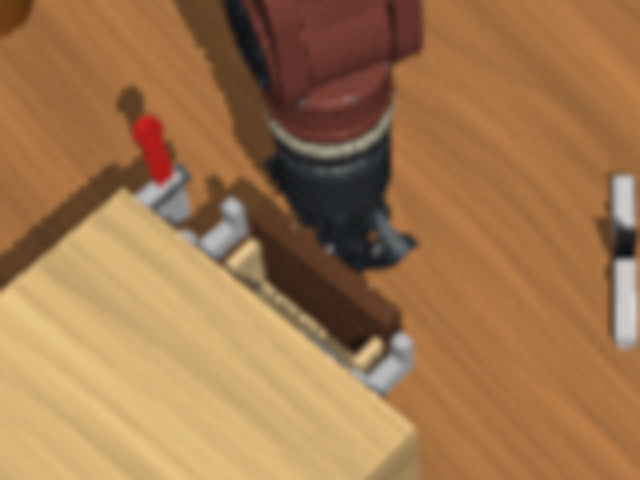

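The crop shows the fingers pushing the drawer squarely at about (370,250), with the drawer about halfway in. I'll carry on.

Call:
step_arm --pt "0 0.004 0 0 0 0 0" --pt "0 0.008 0 0 0 0 0" --pt "0 0.012 0 0 0 0 0" --pt "0 0.016 0 0 0 0 0" --pt "0 0.02 0 0 0 0 0" --pt "0 0.024 0 0 0 0 0" --pt "0 0.028 0 0 0 0 0" --pt "0 0.032 0 0 0 0 0" --pt "0 0.036 0 0 0 0 0" --pt "0 0.04 0 0 0 0 0" --pt "0 0.043 0 0 0 0 0" --pt "0 0.046 0 0 0 0 0" --pt "0 0.049 0 0 0 0 0" --pt "0 0.051 0 0 0 0 0" --pt "0 0.053 0 0 0 0 0" --pt "0 0.055 0 0 0 0 0" --pt "0 0.056 0 0 0 0 0" --pt "0 0.057 0 0 0 0 0" --pt "0 0.058 0 0 0 0 0" --pt "0 0.058 0 0 0 0 0"

```text
time_s: 6.5
eef_pos: [0.6515, 0.023, 0.1033]
ee_rot: [0.997, 0.083, 0.0, 0.0]
force: [-0.5, -0.1, -0.7]
width: -0.0003
gripper_force: 0.2
```

Call:
step_arm --pt "0 0.001 0 0 0 0 0" --pt "0 0.002 0 0 0 0 0" --pt "0 0.003 0 0 0 0 0" --pt "0 0.004 0 0 0 0 0" --pt "0 0.005 0 0 0 0 0" --pt "0 0.006 0 0 0 0 0" --pt "0 0.006 0 0 0 0 0"

```text
time_s: 7.08
eef_pos: [0.6552, 0.0239, 0.1029]
ee_rot: [0.997, 0.083, -0.002, 0.0]
force: [-13.9, -1.6, 4.7]
width: -0.0004
gripper_force: 0.0
```

Call:
step_arm --pt "0 -0.01 0 0 0 0 0" --pt "0 -0.05 0 0 0 0 0" --pt "0 -0.09 0 -0.02 0 0 0" --pt "40 -0.13 0 -0.06 0 0 0" --pt "60 -0.16 0.0 -0.1 0 0 0" --pt "60 -0.16 0 -0.1 0 0 0" --pt "60 -0.16 0 -0.1 0 0 0"

```text
time_s: 7.67
eef_pos: [0.4996, -0.0033, 0.209]
ee_rot: [0.997, 0.083, 0.004, 0.001]
force: [0.7, 0.4, 0.4]
width: 0.0484
gripper_force: 0.0
```

```bash
python3 -c "
from rel import *
b=np.load('bar.npy')
rel([[b[0],b[1],.16],[b[0],b[1],.042]],np.degrees(b[2]))
for n in('scene','top'):
  c=camera(n);q=proj(c,[CW(0,.067,.115),CW(0,-.067,.115),CW(-.011,.082,.12),CW(0,0,.13)]);print(n,q.round(1).tolist())
  if n=='scene': im=cv2.resize(c['img'][150:270,140:300,::-1],None,fx=5,fy=5,interpolation=2);cv2.imwrite('pics/b.png',im[:600])
"
```

```text
[-0.0379 -0.31    0.0477] [ 1.000e-04 -2.600e-03  2.639e-01]
[-0.0387 -0.3104  0.1657] [ 1.000e-04 -2.600e-03  2.639e-01]
now chest [-0.1719 -0.0007  0.209 ] w 0.04840579745849408 F [0.72 0.44 0.4 ] t 7.6667
scene [[224.1, 242.3], [189.4, 213.8], [230.9, 242.0], [206.0, 225.1]]
top [[220.9, 123.6], [262.4, 117.5], [216.7, 127.4], [241.6, 119.6]]
```

View pics/b.png

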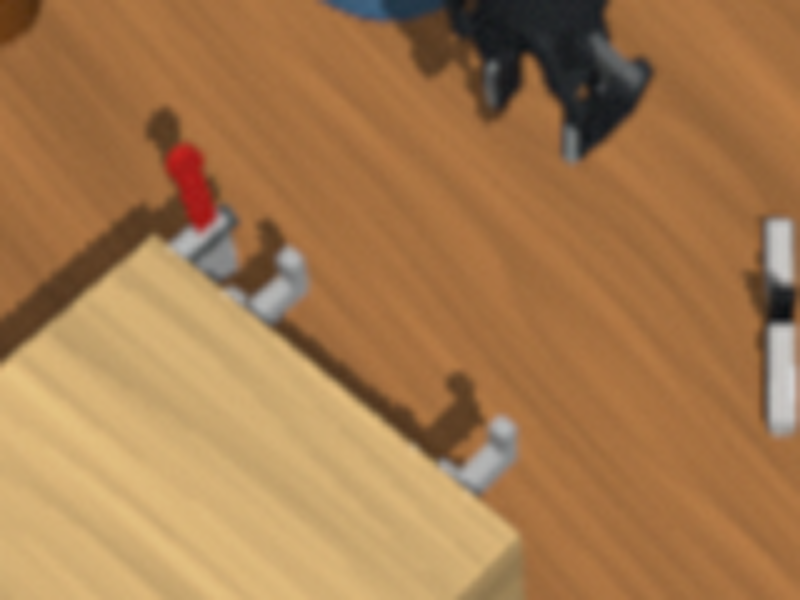

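The crop shows the drawer hidden behind the chest's front edge, so it is shut; the keeper is upright at (195,190) and the brackets are at (280,285) and (485,455). I'll go above the bar.

Call:
step_arm --pt "60 -0.038 -0.309 0.043 0 0 0.264" --pt "60 -0.038 -0.309 0.043 0 0 0.264" --pt "60 -0.038 -0.309 0.043 0 0 0.264" --pt "60 -0.038 -0.309 0.043 0 0 0.264" --pt "60 -0.038 -0.309 0.043 0 0 0.264" --pt "60 -0.038 -0.309 0.043 0 0 0.264" --pt "60 -0.038 -0.309 0.043 0 0 0.264" --pt "60 -0.038 -0.309 0.043 0 0 0.264" --pt "60 -0.038 -0.309 0.043 0 0 0.264" --pt "60 -0.038 -0.309 0.043 0 0 0.264" --pt "60 -0.038 -0.309 0.043 0 0 0.264" --pt "60 -0.038 -0.309 0.043 0 0 0.264"

```text
time_s: 8.77
eef_pos: [0.3154, -0.054, 0.1708]
ee_rot: [0.952, -0.305, -0.006, -0.021]
force: [0.7, 0.7, 0.1]
width: 0.0599
gripper_force: 0.0
```

```bash
python3 -c "
from rel import *
b=np.load('bar.npy')
rel([[b[0],b[1],.054]],np.degrees(b[2]))
c=camera('top');q=proj(c,[CW(0,.067,.115),CW(0,-.067,.115),CW(-.042,.082,.11),CW(-.042,-.082,.11)]);print(q.round(1).tolist())
cv2.imwrite('pics/c.png',cv2.resize(c['img'][90:240,130:300,::-1],None,fx=4,fy=4,interpolation=2))
"
```

```text
[-0.1228 -0.3359  0.132 ] [-0.0114  0.0077  0.0132]
now chest [-0.3619 -0.02    0.1708] w 0.059876039978049946 F [0.68 0.7  0.13] t 8.7667
[[220.9, 123.6], [262.4, 117.5], [218.3, 137.4], [268.9, 129.9]]
```

View pics/c.png

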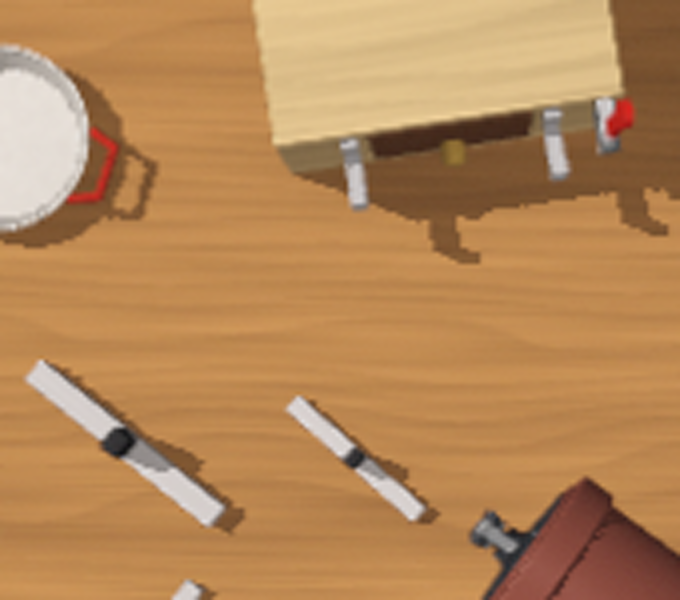

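The drawer front is flush (dark front at (450,135) in the face plane, knob at (452,152)). The arm is still on its way by an odd route, so I'll check the joints.

```bash
python3 -c "
from rel import *
s=get_state();print(s['qpos'].round(3),s['joint_vel'].round(3),s['eef_pos'],s['time_s'])"
```

```text
[-0.621 -0.839 -0.801  1.631  0.036  3.141] [ 0.047 -0.001  0.006  0.003  0.052 -0.002] [ 0.31589091 -0.05443882  0.17132511] 8.8167
```

Joint 6 hit its limit, so I'll grasp with the half-turned orientation (tool yaw 142°) instead and unwind in stages.

Call:
step_arm --pt "60 0 -0.03 -0.01 0 0 -0.04" --pt "60 0 -0.06 -0.02 0 0 -0.08" --pt "60 0 -0.09 -0.03 0 0 -0.12" --pt "60 0 -0.12 -0.03 0 0 -0.16" --pt "60 0 -0.15 -0.03 0 0 -0.2" --pt "60 0 -0.18 -0.03 0 0 -0.24" --pt "60 0 -0.18 -0.03 0 0 -0.28" --pt "60 0 -0.18 -0.03 0 0 -0.32" --pt "60 0 -0.18 -0.03 0 0 -0.36" --pt "60 0 -0.18 -0.03 0 0 -0.4" --pt "60 0 -0.18 -0.03 0 0 -0.4" --pt "60 0 -0.18 -0.03 0 0 -0.4" --pt "60 0 -0.18 -0.03 0 0 -0.4"

```text
time_s: 9.9
eef_pos: [0.4201, 0.0932, 0.2084]
ee_rot: [0.95, 0.313, 0.009, -0.02]
force: [0.2, 0.1, -0.4]
width: 0.0599
gripper_force: 0.0
```

```bash
python3 -c "
from rel import *
b=np.load('bar.npy')
s=get_state();print(s['qpos'].round(3),s['eef_pos'],s['ee_rot'].round(3))
rel([[b[0],b[1],.16],[b[0],b[1],.054]],np.degrees(b[2])+180)"
```

```text
[-0.118 -0.445 -0.483  1.534  0.044  2.388] [0.42009948 0.0932268  0.20838047] [ 0.95   0.313  0.009 -0.02 ]
[ 0.1117 -0.1667  0.0572] [ 0.0013 -0.0162 -0.5865]
[ 0.1086 -0.1632  0.1631] [ 0.0013 -0.0162 -0.5865]
now chest [-0.2342  0.1077  0.2084] w 0.05993161002780272 F [ 0.16  0.12 -0.44] t 9.9
```

Call:
step_arm --pt "60 0.112 -0.167 0.057 0.001 -0.016 -0.587" --pt "60 0.112 -0.167 0.057 0.001 -0.016 -0.587" --pt "60 0.112 -0.167 0.057 0.001 -0.016 -0.587" --pt "60 0.112 -0.167 0.057 0.001 -0.016 -0.587" --pt "60 0.112 -0.167 0.057 0.001 -0.016 -0.587" --pt "60 0.112 -0.167 0.057 0.001 -0.016 -0.587" --pt "60 0.112 -0.167 0.057 0.001 -0.016 -0.587" --pt "60 0.112 -0.167 0.057 0.001 -0.016 -0.587" --pt "60 0.112 -0.167 0.057 0.001 -0.016 -0.587" --pt "60 0.112 -0.167 0.057 0.001 -0.016 -0.587" --pt "60 0.112 -0.167 0.057 0.001 -0.016 -0.587" --pt "60 0.112 -0.167 0.057 0.001 -0.016 -0.587" --pt "60 0.112 -0.167 0.057 0.001 -0.016 -0.587" --pt "60 0.112 -0.167 0.057 0.001 -0.016 -0.587" --pt "60 0.112 -0.167 0.057 0.001 -0.016 -0.587" --pt "60 0.112 -0.167 0.057 0.001 -0.016 -0.587" --pt "60 0.112 -0.167 0.057 0.001 -0.016 -0.587" --pt "60 0.112 -0.167 0.057 0.001 -0.016 -0.587"

```text
time_s: 11.4
eef_pos: [0.4105, 0.2959, 0.1603]
ee_rot: [0.325, 0.946, 0.0, 0.0]
force: [0.6, 0.5, 0.9]
width: 0.0599
gripper_force: 0.0
```

```bash
python3 -c "
from rel import *
b=np.load('bar.npy')
s=get_state();print(s['qpos'].round(3),s['eef_pos'],s['ee_rot'].round(3))
rel([[b[0],b[1],.054]],np.degrees(b[2])+180)"
```

```text
[ 0.366 -0.183 -0.357  1.396 -0.     1.028] [0.41047973 0.29593685 0.16029245] [0.325 0.946 0.    0.   ]
[-0.0004  0.0004  0.1063] [0.0003 0.0002 0.    ]
now chest [-0.2099  0.3092  0.1603] w 0.05991275545490787 F [0.58 0.5  0.87] t 11.4
```

Call:
step_arm --pt "50 0 0 0.04 0 0 0" --pt "45 0 0 0.075 0 0 0" --pt "40 0 0 0.095 0 0 0" --pt "40 0 0 0.106 0 0 0" --pt "40 0 0 0.106 0 0 0" --pt "30 0 0 0.106 0 0 0" --pt "20 0 0 0.106 0 0 0" --pt "10 0 0 0.106 0 0 0" --pt "10 0 0 0.106 0 0 0" --pt "10 0 0 0.106 0 0 0" --pt "10 0 0 0.106 0 0 0" --pt "10 0 0 0.106 0 0 0" --grip_force 40

```text
time_s: 12.4
eef_pos: [0.412, 0.2964, 0.0564]
ee_rot: [0.323, 0.946, 0.001, 0.002]
force: [0.2, 0.4, 7.2]
width: 0.0172
gripper_force: 40.5
```

Call:
step_arm --pt "10 0 0 -0.02 0 0 0" --pt "10 0 0 -0.06 0 0 0" --pt "10 0 0 -0.1 0 0 0" --pt "10 0 0 -0.14 0 0 0" --pt "10 0 0 -0.17 0 0 0" --pt "10 0 0 -0.17 0 0 0" --pt "10 0 0 -0.17 0 0 0"

```text
time_s: 12.98
eef_pos: [0.4115, 0.2963, 0.2265]
ee_rot: [0.323, 0.946, 0.002, 0.002]
force: [-0.8, 1.2, -4.4]
width: 0.0175
gripper_force: 40.2
```

```bash
python3 -c "
from rel import *
rel([CW(-.025,0,.224)],CD+180)
# bar pose in hand
from h import *
s=get_state();print(s['qpos'].round(3),s['eef_pos'].round(4),s['ee_rot'].round(3))
c=camera('top');m=outline_of(c,'bar')
for r in m: print(r['centre'],r['confidence'],r['mask'].sum())
c=camera('scene');cv2.imwrite('pics/d.png',cv2.resize(c['img'][130:330,260:460,::-1],None,fx=3,fy=3,interpolation=2))
for a,b in((-.1,0),(.1,0),(-.1,.022),(.1,.022)):
  R=Ro.from_quat(s['ee_rot']);print(proj(c,s['eef_pos']+R.apply([0,a,.0564-b])).round(1))
"
```

```text
[-0.352  -0.0748  0.0032] [ 0.0009  0.0014 -0.2626]
now chest [-0.2089  0.3094  0.2265] w 0.017479482233829162 F [-0.81  1.17 -4.35] t 12.9833
[ 0.366 -0.191 -0.244  1.513 -0.     1.024] [0.4115 0.2963 0.2265] [0.323 0.946 0.002 0.002]
[168.5, 251.2] 0.73 192
[164.8, 212.5] 0.68 151
[[342. 202.]]
[[351.1 269.9]]
[[343.2 197.5]]
[[352.5 266. ]]
```

View pics/d.png

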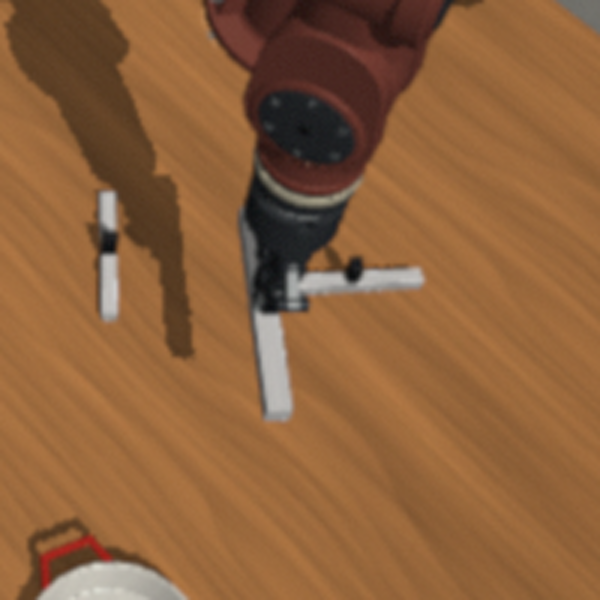

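The crop shows the bar held level under the gripper, with its near end at (278,410) against a predicted (277,408). I'll move over the seat.

Call:
step_arm --pt "10 -0.352 -0.075 0.003 0 0 -0.2626" --pt "10 -0.352 -0.075 0.003 0 0 -0.2626" --pt "10 -0.352 -0.075 0.003 0 0 -0.2626" --pt "10 -0.352 -0.075 0.003 0 0 -0.2626" --pt "10 -0.352 -0.075 0.003 0 0 -0.2626" --pt "10 -0.352 -0.075 0.003 0 0 -0.2626" --pt "10 -0.352 -0.075 0.003 0 0 -0.2626" --pt "10 -0.352 -0.075 0.003 0 0 -0.2626" --pt "10 -0.352 -0.075 0.003 0 0 -0.2626" --pt "10 -0.352 -0.075 0.003 0 0 -0.2626" --pt "10 -0.352 -0.075 0.003 0 0 -0.2626" --pt "10 -0.352 -0.075 0.003 0 0 -0.2626" --pt "10 -0.352 -0.075 0.003 0 0 -0.2626"

```text
time_s: 14.22
eef_pos: [0.6422, 0.0222, 0.2208]
ee_rot: [-0.084, 0.996, 0.0, -0.0]
force: [-0.4, -0.0, -3.2]
width: 0.0174
gripper_force: 40.5
```

```bash
python3 -c "
from rel import *
rel([CW(-.025,0,.1464)],CD+180)
s=get_state();print(s['qpos'].round(3),s['eef_pos'].round(4),s['ee_rot'].round(3))
c=camera('scene');cv2.imwrite('pics/e.png',cv2.resize(c['img'][130:280,140:300,::-1],None,fx=4,fy=4,interpolation=2))
R=Ro.from_quat(s['ee_rot'])
for b in(0,.022):
  for x in(-.011,.011):
    for a in(-.1,.1):
       print(x,a,b,(proj(c,s['eef_pos']+R.apply([x,a,.0564-b]))[0]*4-[560,520]).round(0))
"
```

```text
[-0.002  -0.0008  0.0744] [ 0.0002 -0.0001  0.0003]
now chest [-0.0269  0.0008  0.2208] w 0.017360074400073037 F [-0.37 -0.03 -3.19] t 14.2167
[-1.690e-01  2.320e-01  1.730e-01  1.513e+00  1.000e-03 -3.370e-01] [0.6422 0.0222 0.2208] [-0.084  0.996  0.    -0.   ]
-0.011 -0.1 0 [174. 256.]
-0.011 0.1 0 [387. 428.]
0.011 -0.1 0 [197. 236.]
0.011 0.1 0 [410. 406.]
-0.011 -0.1 0.022 [170. 238.]
-0.011 0.1 0.022 [386. 411.]
0.011 -0.1 0.022 [193. 218.]
0.011 0.1 0.022 [410. 389.]
```

View pics/e.png

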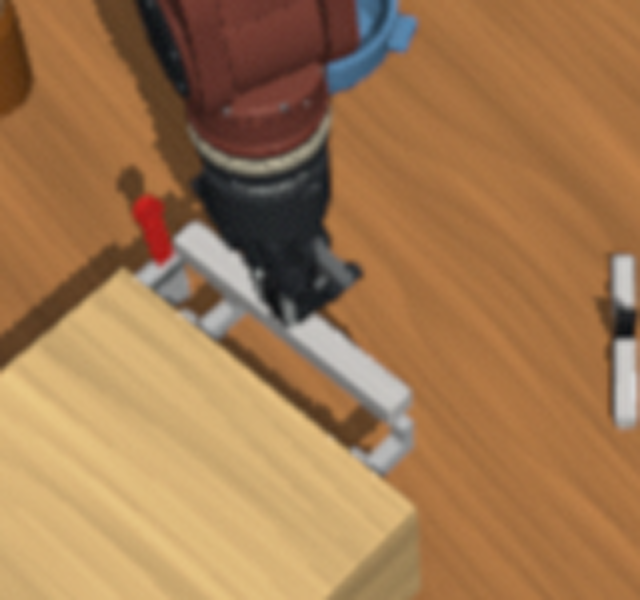

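The crop shows the bar over the brackets, its ends at about (180,235) and (400,400) as predicted. I'll lower it.

Call:
step_arm --pt "10 -0.002 -0.001 0.015 0 0 0" --pt "10 -0.002 -0.001 0.03 0 0 0" --pt "10 -0.002 -0.001 0.042 0 0 0" --pt "10 -0.002 -0.001 0.05 0 0 0" --pt "10 -0.002 -0.001 0.056 0 0 0" --pt "10 -0.002 -0.001 0.062 0 0 0" --pt "10 -0.002 -0.001 0.067 0 0 0" --pt "10 -0.002 -0.001 0.07 0 0 0" --pt "10 -0.002 -0.001 0.072 0 0 0" --pt "10 -0.002 -0.001 0.074 0 0 0" --pt "10 -0.002 -0.001 0.074 0 0 0"

```text
time_s: 15.18
eef_pos: [0.6453, 0.0206, 0.1475]
ee_rot: [-0.083, 0.997, 0.0, 0.001]
force: [-0.2, 0.2, -2.7]
width: 0.0176
gripper_force: 40.5
```

```bash
python3 -c "
from rel import *
rel([CW(-.025,0,.1464)],CD+180)"
```

```text
[0.0008 0.0013 0.0011] [-0.      0.0004 -0.    ]
now chest [-0.0242 -0.0013  0.1475] w 0.017587551959967855 F [-0.18  0.22 -2.66] t 15.1833
```

Call:
step_arm --pt "10 0.0008 0.0013 0 0 0 0" --pt "10 0.0008 0.0013 0.001 0 0 0" --pt "10 0.0008 0.0013 0.002 0 0 0" --pt "10 0.0008 0.0013 0.003 0 0 0" --pt "10 0.0008 0.0013 0.003 0 0 0"

```text
time_s: 15.6
eef_pos: [0.6446, 0.0218, 0.1465]
ee_rot: [-0.084, 0.997, -0.0, 0.001]
force: [-4.1, 0.4, 7.9]
width: 0.0173
gripper_force: 42.1
```

```bash
python3 -c "
from rel import *
rel([CW(-.025,0,.1464)],CD+180)"
```

```text
[0.0004 0.     0.0001] [-0.0002  0.0009  0.0001]
now chest [-0.0246 -0.      0.1465] w 0.01729456290202314 F [-4.14  0.4   7.94] t 15.6
```

Call:
step_arm --pt "30 0 0 0 0 0 0" --pt "45 0 0 0 0 0 0" --pt "45 0 0 0 0 0 0" --pt "45 0 0 -0.01 0 0 0" --pt "45 0 0 -0.03 0 0 0" --pt "40 0 0 -0.07 0 0 0" --pt "20 0 0 -0.11 0 0 0" --pt "0 0 0 -0.13 0 0 0" --pt "0 0 0 -0.13 0 0 0" --pt "0 0 0 -0.13 0 0 0"

```text
time_s: 16.43
eef_pos: [0.645, 0.0216, 0.277]
ee_rot: [-0.083, 0.997, -0.0, 0.002]
force: [0.1, -0.8, -0.6]
width: -0.0
gripper_force: 0.0
```

```bash
cat > chk.py <<'E'
from rel import *
from scipy.optimize import minimize
def box(x,y,z0,z1): return [[a,b,z] for a in(-x,x) for b in(-y,y) for z in(z0,z1)]
c=camera('scene')
print('edges model (bar ends top)',proj(c,[CW(-.025+a,b,.112) for a in(-.011,.011) for b in(-.1,.1)]).round(1).tolist())
for r in outline_of(c,'bar'):
    pc=proj(c,CW(-.025,0,.1))[0]
    if np.hypot(*(np.array(r['centre'])-pc))<40:
        print('mask',cv2.approxPolyDP(cv2.convexHull(np.argwhere(r['mask'])[:,::-1].astype(np.int32)),1.5,True)[:,0].tolist(),r['confidence'])
im=c['img'].astype(int);red=(im[...,0]>130)&(im[...,1]<60)&(im[...,2]<60)
pv=proj(c,CW(-.025,-.124,.1185))[0];yy,xx=np.nonzero(red);w=np.hypot(xx-pv[0],yy-pv[1])<40
print('red',xx[w].mean(),yy[w].mean(),w.sum(),[(t,proj(c,CW(-.025,-.124+.045*np.cos(t),.1185+.045*np.sin(t)))[0].round(1).tolist()) for t in(0,.1,1.57,1.8)])
E
python3 chk.py; python3 -c "
from rel import *
rel([CW(-.025,-.18,.25)],CD+180);print(get_state()['qpos'].round(3))"
```

```text
edges model (bar ends top) [[190.6, 199.6], [242.3, 241.2], [184.9, 204.5], [236.7, 246.7]]
red 177.69892473118279 186.27956989247312 93 [(0, [192.7, 205.0]), (0.1, [192.5, 204.1]), (1.57, [179.6, 187.1]), (1.8, [177.1, 185.3])]
[-0.0003 -0.1801  0.0238] [0.0001 0.     0.    ]
now chest [-2.530e-02  1.000e-04  2.738e-01] w 9.243826048246234e-05 F [-0.32  0.19 -0.14] t 16.5333
[-0.169  0.248  0.289  1.611  0.    -0.336]
```

Call:
step_arm --pt "0 0 -0.04 0 0 0 0" --pt "0 0 -0.08 0 0 0 0" --pt "0 0 -0.12 0 0 0 0" --pt "0 0 -0.16 0 0 0 0" --pt "0 0 -0.182 0 0 0 0" --pt "0 0 -0.182 0 0 0 0" --pt "0 0 -0.182 0.03 0 0 0" --pt "0 0 -0.182 0.06 0 0 0" --pt "0 0 -0.182 0.077 0 0 0" --pt "0 0 -0.182 0.077 0 0 0" --pt "0 0 -0.182 0.077 0 0 0"

```text
time_s: 17.45
eef_pos: [0.6734, -0.1568, 0.1959]
ee_rot: [-0.084, 0.996, 0.001, -0.001]
force: [0.4, -0.0, 0.2]
width: -0.0
gripper_force: 0.0
```

```bash
python3 -c "
from rel import *
rel([CW(-.025,y,z) for y,z in((-.143,.197),(-.127,.197),(-.107,.192),(-.09,.18),(-.08,.17),(-.075,.1585))],CD+180)"; python3 chk.py
```

```text
[-0.001  0.038 -0.001] [ 0.0007 -0.0006  0.0001]
[-0.001  0.054 -0.001] [ 0.0007 -0.0006  0.0001]
[-0.001  0.074  0.004] [ 0.0007 -0.0006  0.0001]
[-0.001   0.0909  0.0161] [ 0.0007 -0.0006  0.0001]
[-0.0011  0.1009  0.0261] [ 0.0007 -0.0006  0.0001]
[-0.0011  0.1059  0.0376] [ 0.0007 -0.0006  0.0001]
now chest [-0.026  -0.181   0.1959] w -3.555927982524934e-05 F [ 0.43 -0.02  0.21] t 17.45
edges model (bar ends top) [[190.6, 199.6], [242.3, 241.2], [184.9, 204.5], [236.7, 246.7]]
mask [[241, 245], [238, 248], [234, 247], [192, 213], [186, 204], [191, 200], [214, 211], [241, 241]] 0.83
red 177.69892473118279 186.27956989247312 93 [(0, [192.7, 205.0]), (0.1, [192.5, 204.1]), (1.57, [179.6, 187.1]), (1.8, [177.1, 185.3])]
```

The seated bar's outline matches the model to about 1 px. Now I'll swing the keeper.

Call:
step_arm --pt "0 -0.001 0.015 0 0 0 0" --pt "0 -0.001 0.027 0 0 0 0" --pt "0 -0.001 0.038 0 0 0 0" --pt "0 -0.001 0.046 0 0 0 0" --pt "0 -0.001 0.054 0 0 0 0" --pt "0 -0.001 0.061 0.001 0 0 0" --pt "0 -0.001 0.068 0.002 0 0 0" --pt "0 -0.001 0.074 0.004 0 0 0" --pt "0 -0.001 0.08 0.007 0 0 0" --pt "0 -0.001 0.085 0.011 0 0 0" --pt "0 -0.001 0.09 0.016 0 0 0" --pt "0 -0.001 0.095 0.021 0 0 0" --pt "0 -0.001 0.1 0.026 0 0 0" --pt "0 -0.001 0.103 0.03 0 0 0" --pt "0 -0.001 0.103 0.03 0 0 0"

```text
time_s: 18.8
eef_pos: [0.6578, -0.0551, 0.1662]
ee_rot: [-0.084, 0.996, 0.0, -0.0]
force: [-0.5, -0.1, -0.1]
width: -0.0001
gripper_force: 0.0
```

```bash
python3 chk.py; python3 -c "
from rel import *
rel([CW(-.025,-.075,.1585)],CD+180)"
```

```text
edges model (bar ends top) [[190.6, 199.6], [242.3, 241.2], [184.9, 204.5], [236.7, 246.7]]
mask [[241, 246], [237, 249], [191, 212], [186, 204], [213, 211], [242, 242]] 0.97
red 190.5952380952381 201.52380952380952 42 [(0, [192.7, 205.0]), (0.1, [192.5, 204.1]), (1.57, [179.6, 187.1]), (1.8, [177.1, 185.3])]
[0.0009 0.0038 0.0088] [0.0001 0.0002 0.0001]
now chest [-0.0241 -0.0788  0.1673] w -0.0003275886606046335 F [ 0.34 -0.08 -0.7 ] t 18.9
```

Call:
step_arm --pt "0 0 0.004 0.002 0 0 0" --pt "0 0 0.004 0.004 0 0 0" --pt "0 0 0.004 0.006 0 0 0" --pt "0 0 0.004 0.008 0 0 0" --pt "0 0 0.004 0.009 0 0 0" --pt "0 0 0.004 0.01 0 0 0" --pt "0 0 0.004 0.01 0 0 0"

```text
time_s: 19.48
eef_pos: [0.6577, -0.052, 0.1573]
ee_rot: [-0.083, 0.997, 0.0, 0.0]
force: [0.2, -0.6, -0.1]
width: 0.0001
gripper_force: 0.0
```

Call:
step_arm --pt "0 0 0 0.001 0 0 0" --pt "0 0 0 0.002 0 0 0" --pt "0 0 0 0.003 0 0 0" --pt "0 0 0 0.004 0 0 0" --pt "0 0 0 0.004 0 0 0"

```text
time_s: 19.9
eef_pos: [0.6577, -0.052, 0.1533]
ee_rot: [-0.083, 0.997, 0.0, 0.0]
force: [0.2, -0.8, 0.2]
width: -0.0002
gripper_force: 0.0
```

```bash
python3 chk.py
```

```text
edges model (bar ends top) [[190.6, 199.6], [242.3, 241.2], [184.9, 204.5], [236.7, 246.7]]
mask [[241, 245], [238, 248], [234, 247], [190, 212], [186, 204], [214, 212], [241, 241]] 0.85
red 191.1590909090909 203.52272727272728 44 [(0, [192.7, 205.0]), (0.1, [192.5, 204.1]), (1.57, [179.6, 187.1]), (1.8, [177.1, 185.3])]
```

Call:
step_arm --pt "0 0 0 0.001 0 0 0" --pt "0 0 0 0.002 0 0 0" --pt "0 0 0 0.003 0 0 0" --pt "0 0 0 0.004 0 0 0" --pt "0 0 0 0.005 0 0 0" --pt "0 0 0 0.005 0 0 0"

```text
time_s: 20.5
eef_pos: [0.6577, -0.052, 0.1483]
ee_rot: [-0.083, 0.997, 0.0, 0.0]
force: [-0.6, 0.3, -0.4]
width: 0.0002
gripper_force: 0.0
```

Call:
step_arm --pt "0 0 0 0.001 0 0 0" --pt "0 0 0 0.002 0 0 0" --pt "0 0 0 0.003 0 0 0" --pt "0 0 0 0.003 0 0 0"

```text
time_s: 20.83
eef_pos: [0.6579, -0.052, 0.1474]
ee_rot: [-0.084, 0.997, -0.0, 0.001]
force: [-5.0, 0.9, 10.3]
width: 0.0002
gripper_force: 5.4
```

```bash
python3 chk.py
```

```text
edges model (bar ends top) [[190.6, 199.6], [242.3, 241.2], [184.9, 204.5], [236.7, 246.7]]
mask [[240, 247], [234, 248], [195, 215], [190, 208], [213, 212], [241, 241]] 0.76
red 191.625 204.85416666666666 48 [(0, [192.7, 205.0]), (0.1, [192.5, 204.1]), (1.57, [179.6, 187.1]), (1.8, [177.1, 185.3])]
```

It stops exactly at the keeper's flat height (tip 122.4 mm). I'll retract and check.

Call:
step_arm --pt "0 0 0 -0.01 0 0 0" --pt "0 0 0 -0.05 0 0 0" --pt "0 0 0 -0.09 0 0 0" --pt "0 0 0 -0.12 0 0 0" --pt "0 0.04 0 -0.12 0 0 0" --pt "0 0.08 0 -0.12 0 0 0" --pt "0 0.12 0 -0.12 0 0 0" --pt "0 0.16 0 -0.12 0 0 0" --pt "0 0.2 0 -0.12 0 0 0" --pt "0 0.2 0 -0.12 0 0 0" --pt "0 0.2 0 -0.12 0 0 0"

```text
time_s: 21.85
eef_pos: [0.4593, -0.0855, 0.2663]
ee_rot: [-0.083, 0.997, -0.001, 0.002]
force: [0.4, 0.3, 0.2]
width: -0.0
gripper_force: 0.0
```

```bash
python3 chk.py; python3 -c "
from h import *
s=camera('scene');t=camera('top')
a=cv2.resize(s['img'][170:270,160:260,::-1],(400,400),interpolation=2);b=cv2.resize(t['img'][90:170,205:305,::-1],(400,320),interpolation=2)
im=np.zeros((400,800,3),np.uint8);im[:,:400]=a;im[:320,400:]=b;cv2.imwrite('pics/f.png',im)"
```

```text
edges model (bar ends top) [[190.6, 199.6], [242.3, 241.2], [184.9, 204.5], [236.7, 246.7]]
mask [[242, 245], [239, 248], [235, 248], [197, 217], [189, 207], [215, 212], [242, 241]] 0.73
red 191.00934579439252 203.42990654205607 107 [(0, [192.7, 205.0]), (0.1, [192.5, 204.1]), (1.57, [179.6, 187.1]), (1.8, [177.1, 185.3])]
```

View pics/f.png

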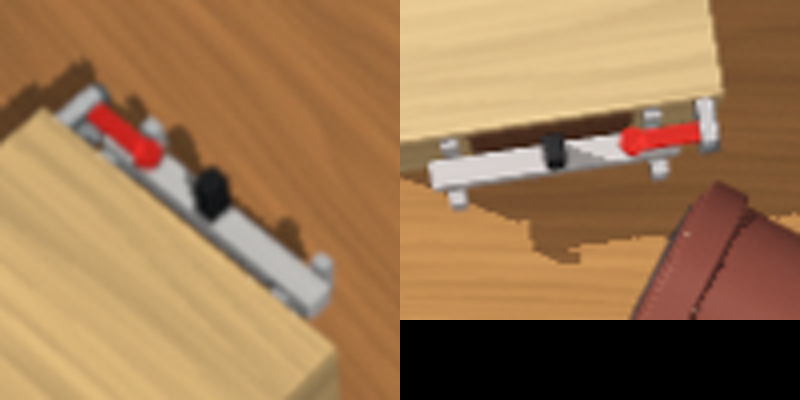

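The picture shows the bar seated across both brackets (left part from (90,120) to (325,300)), the keeper flat over it at (125,140), and the drawer front flush behind the bar.

```bash
python3 -c "
from bench import *
print(hand_in())"
```

```text
the job is handed in; nothing more can be done
None
```

I've handed the job in at about 22 s of the 72 s allowed: the drawer is shut flush, the 200 mm bar sits centred and fully down in both brackets, and the red keeper is flat over it. The hand-in returned no verdict; the final pictures and contact forces agree with this, and the arm never touched the cazuela, pan or jar.

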